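# Find the full tin in the transit carrier

## Task

Three identical closed tins came in a wooden transit carrier under a swing-over retaining bar. Swing the bar fully open by its black upright handle, then heft the tins one at a time, starting with the one nearest the bar's hinge post and working along the row: lift each straight up, clear of the carrier, feel its weight for a moment and set it back upright in its nest. Then take the heaviest out again (or keep hold of it, if it is the last) and finish while holding it up still and upright in the gripper, about 20 cm above the table, the other two standing in the carrier, the bar open and the other things on the table left where they are.

Things in the scene. Friction and masses are not known exactly. Their poses are not given: they have to be found in the camera images.
- carrier: low wooden carrier fixed to the table, 96 x 336, walls 28 high, with three square nests (84 inside, floor 6 above the table, 90 apart) in a row along its y axis. Origin on the table under the middle nest; its +y end carries the steel hinge post of the bar, 168 from the origin; +x is its far side.
- nest_1 (a point): floor centre of the nest nearest the hinge post (carrier y = +90), 6 above the table
- nest_2 (a point): floor centre of the middle nest (carrier y = 0)
- nest_3 (a point): floor centre of the nest farthest from the hinge post (carrier y = -90)
- bar (a joint): angle of the retaining bar about the vertical hinge post: near 0 closed (bar lies over the row of tins, 8 above their lids), stop at 1.571 open (bar points along the carrier's +x, clear of the tins). Grows counter-clockwise seen from above; light friction (about 0.7 N at the handle), stays where left. Bar 20 wide, 5 thick, underside 100 above the table, reaching 270 from the hinge axis.
- bar_handle (a point): middle of the black upright round handle on the bar, 16 dia x 45 tall (105 to 150 above the table), 90 from the hinge axis; moves with the bar
- bar_hinge (a point): on the vertical hinge axis, at the height of bar_handle
- tin_a: one of three identical closed metal tins, plain cylinder 60 dia x 86 high, looks like the other two; origin at the centre of its underside. Two weigh 0.2 to 0.34 kg, the heaviest 0.67 to 0.83 kg; which one it is differs and can only be felt. Stands upright in one of the three nests of the carrier, up to 7 off the nest's centre; any nest may hold it.
- tin_b: one of three identical closed metal tins, plain cylinder 60 dia x 86 high, looks like the other two; origin at the centre of its underside. Two weigh 0.2 to 0.34 kg, the heaviest 0.67 to 0.83 kg; which one it is differs and can only be felt. Stands upright in one of the three nests of the carrier, up to 7 off the nest's centre; any nest may hold it.
- tin_c: one of three identical closed metal tins, plain cylinder 60 dia x 86 high, looks like the other two; origin at the centre of its underside. Two weigh 0.2 to 0.34 kg, the heaviest 0.67 to 0.83 kg; which one it is differs and can only be felt. Stands upright in one of the three nests of the carrier, up to 7 off the nest's centre; any nest may hold it.
- tape_roll: roll of brown tape lying flat, 80 dia x 24, beside the carrier on the robot's side; leave it alone
- loupe: black magnifier, 42 dia x 36, on the carrier's far side; leave it alone
- card_box: small cardboard box, 70 x 100 x 35, on the carrier's far side; leave it alone
- mug: white mug, 80 dia x 90, right of the carrier; leave it alone
- ruler: flat steel ruler, 220 x 32 x 5, lying left of the carrier; leave it alone
- stapler: grey stapler 130 x 36 x 50, right of the carrier; leave it alone
- scissors: scissors lying flat, about 170 long, left of the carrier; leave it alone

How it is judged:
On the way, in this order (a step that is already met when the one before it is completed fails the run):
1. the retaining bar is swung fully open (value of joint bar above 1.4 rad), for 0.1 s.
2. the tin in the nest nearest the hinge post is lifted straight up clear of the carrier for a moment while the other two stand in their nests (((height (world z) of tin_a above 0.03 m and horizontal distance between tin_a and nest_1 below 0.04 m and height (world z) of each of tin_b, tin_c below 0.02 m and horizontal distance between each of tin_b, tin_c and nest_1 above 0.06 m) or (height (world z) of tin_b above 0.03 m and horizontal distance between tin_b and nest_1 below 0.04 m and height (world z) of each of tin_a, tin_c below 0.02 m and horizontal distance between each of tin_a, tin_c and nest_1 above 0.06 m) or (height (world z) of tin_c above 0.03 m and horizontal distance between tin_c and nest_1 below 0.04 m and height (world z) of each of tin_a, tin_b below 0.02 m and horizontal distance between each of tin_a, tin_b and nest_1 above 0.06 m))), for 0.2 s.
3. the tin in the middle nest is lifted straight up clear of the carrier for a moment while the other two stand in their nests (((height (world z) of tin_a above 0.03 m and horizontal distance between tin_a and nest_2 below 0.04 m and height (world z) of each of tin_b, tin_c below 0.02 m and horizontal distance between each of tin_b, tin_c and nest_2 above 0.06 m) or (height (world z) of tin_b above 0.03 m and horizontal distance between tin_b and nest_2 below 0.04 m and height (world z) of each of tin_a, tin_c below 0.02 m and horizontal distance between each of tin_a, tin_c and nest_2 above 0.06 m) or (height (world z) of tin_c above 0.03 m and horizontal distance between tin_c and nest_2 below 0.04 m and height (world z) of each of tin_a, tin_b below 0.02 m and horizontal distance between each of tin_a, tin_b and nest_2 above 0.06 m))), for 0.2 s.
4. the tin in the nest farthest from the hinge post is lifted straight up clear of the carrier for a moment while the other two stand in their nests (((height (world z) of tin_a above 0.03 m and horizontal distance between tin_a and nest_3 below 0.04 m and height (world z) of each of tin_b, tin_c below 0.02 m and horizontal distance between each of tin_b, tin_c and nest_3 above 0.06 m) or (height (world z) of tin_b above 0.03 m and horizontal distance between tin_b and nest_3 below 0.04 m and height (world z) of each of tin_a, tin_c below 0.02 m and horizontal distance between each of tin_a, tin_c and nest_3 above 0.06 m) or (height (world z) of tin_c above 0.03 m and horizontal distance between tin_c and nest_3 below 0.04 m and height (world z) of each of tin_a, tin_b below 0.02 m and horizontal distance between each of tin_a, tin_b and nest_3 above 0.06 m))), for 0.2 s.
At the end, for the whole second after the job is handed in: One tin is held in the fingers, still, within 0.35 rad of upright, underside over 150 mm above the table, off the carrier; the other two stand upright (0.2 rad), at rest and not held in nests, each weighing on the carrier less than 5 N, so the heaviest is the one held; bar open (over 1.40 rad) (value of joint bar above 1.4 rad and ((height (world z) of tin_a above 0.15 m and angle between tin_a's own z axis and vertical below 0.35 rad and linear speed of tin_a below 0.05 m/s and contact force between the fingers and tin_a above 3 N and contact force between tin_a and carrier below 0.1 N and height (world z) of each of tin_b, tin_c below 0.02 m and angle between each of tin_b, tin_c's own z axis and vertical below 0.2 rad and linear speed of each of tin_b, tin_c below 0.03 m/s and contact force between the fingers and tin_b below 0.1 N and contact force between tin_b and carrier between 0.5 and 5 N and (horizontal distance between tin_b and nest_1 below 0.03 m or horizontal distance between tin_b and nest_2 below 0.03 m or horizontal distance between tin_b and nest_3 below 0.03 m) and contact force between the fingers and tin_c below 0.1 N and contact force between tin_c and carrier between 0.5 and 5 N and (horizontal distance between tin_c and nest_1 below 0.03 m or horizontal distance between tin_c and nest_2 below 0.03 m or horizontal distance between tin_c and nest_3 below 0.03 m)) or (height (world z) of tin_b above 0.15 m and angle between tin_b's own z axis and vertical below 0.35 rad and linear speed of tin_b below 0.05 m/s and contact force between the fingers and tin_b above 3 N and contact force between tin_b and carrier below 0.1 N and height (world z) of each of tin_a, tin_c below 0.02 m and angle between each of tin_a, tin_c's own z axis and vertical below 0.2 rad and linear speed of each of tin_a, tin_c below 0.03 m/s and contact force between the fingers and tin_a below 0.1 N and contact force between tin_a and carrier between 0.5 and 5 N and (horizontal distance between tin_a and nest_1 below 0.03 m or horizontal distance between tin_a and nest_2 below 0.03 m or horizontal distance between tin_a and nest_3 below 0.03 m) and contact force between the fingers and tin_c below 0.1 N and contact force between tin_c and carrier between 0.5 and 5 N and (horizontal distance between tin_c and nest_1 below 0.03 m or horizontal distance between tin_c and nest_2 below 0.03 m or horizontal distance between tin_c and nest_3 below 0.03 m)) or (height (world z) of tin_c above 0.15 m and angle between tin_c's own z axis and vertical below 0.35 rad and linear speed of tin_c below 0.05 m/s and contact force between the fingers and tin_c above 3 N and contact force between tin_c and carrier below 0.1 N and height (world z) of each of tin_a, tin_b below 0.02 m and angle between each of tin_a, tin_b's own z axis and vertical below 0.2 rad and linear speed of each of tin_a, tin_b below 0.03 m/s and contact force between the fingers and tin_a below 0.1 N and contact force between tin_a and carrier between 0.5 and 5 N and (horizontal distance between tin_a and nest_1 below 0.03 m or horizontal distance between tin_a and nest_2 below 0.03 m or horizontal distance between tin_a and nest_3 below 0.03 m) and contact force between the fingers and tin_b below 0.1 N and contact force between tin_b and carrier between 0.5 and 5 N and (horizontal distance between tin_b and nest_1 below 0.03 m or horizontal distance between tin_b and nest_2 below 0.03 m or horizontal distance between tin_b and nest_3 below 0.03 m)))); the arm keeps its last pose, push and grip.
It fails at once if another thing on the table is moved more than 30 mm (distance of any of tape_roll, loupe, card_box, mug, ruler, stapler, scissors from where it was at the start of the episode above 0.03 m).
It fails at once if a tin is tipped over (more than 0.7 rad) (angle between any of tin_a, tin_b, tin_c's own z axis and vertical above 0.7 rad).
It also fails if it takes over 69 s, if anything falls off the work surface, if the arm or the gripper's body presses on something with over 40 N, if the wrist force passes 120 N, or if a joint passes its speed limit or range.

## Robot

A 6-joint arm with a two-finger parallel gripper is mounted at the origin on the work surface. World frame = base frame: x ahead of the robot, y to its left, z up, the work surface at z = 0. Lengths are in m, angles in rad, forces in N, time in s.
With the tool pointing down it reaches from about 0.425 to 0.95 m from the base axis. Payload 3.5 kg.
Tool frame: the origin (TCP) lies at the very end of the fingers, on their centre line; the grasp point (between the pads) lies 19 mm behind it; z points along the fingers, y is the direction in which the jaws open and shut (so a half turn about z gives the same grasp; the last joint's range is limited). The gripper opens to 85 mm and grips with 20 to 120 N. Pads are 22 mm wide; open, the fingers measure 114 mm over their backs; the gripper's body (76 mm by 85 mm) begins 54 mm behind the grasp point. The pads swing forward as they close: fully open they stand 13 mm farther back than shut.
Start: joints at [0.972, 0.286, 1.577, -0, 1.279, -0.15], TCP at [0.293, 0.608, 0.231] pointing down, gripper open.
Joint ranges: [-2.77, 2.77], [-0.9, 2.22], [0.21, 2.48], [-1.53, 4.67], [0.24, 2.81], [-2.84, 2.84]. Speed limits (rad/s): [2.79, 2.79, 3.14, 3.14, 3.14, 3.14].

## Interface

Orientations are given as a unit quaternion [x, y, z, w].
In Python, from plant import ctrl, eyes, ticket gives the robot as it stands.
- The arm moves only by the tool send_rows, never from a script. Its arguments are lists of equal length, an entry for each row: "translation": the shift along the tool's x, y, z in units of 30 mm (1.0 is 30 mm), a list of three; "rotation": the turn, a rotation vector about the tool's x, y, z in units of 5 degrees (1.0 is 5 degrees), a list of three; "grip": the finger opening in mm, from 0 to 85.4. A call has 1 to 5 rows; each row shifts and turns the commanded pose from where the row before left it, along the tool's axes as they then stand; what a row does not reach is not made up. A row lasts 1/8 s, in which the tool goes at most 62.5 mm and 10.7 degrees, less where a joint would pass 70% of its speed; a pose out of reach is approached as far as the arm can. A call is refused whole if a number of a shift passes 1 or a number of a turn 1, either way. A call with a gripper value outside its range is refused whole. The fingers move at their own pace and stop on an object; "squeeze" is the grip in N (left out, the last holds). Time passes only in rows, so rows that do not move let the fingers close. It gives the time, the measured TCP pose, the force and the opening at its end, in the units of the state.
- ctrl.get_state(): the state, without advancing time (a new reading comes with each control period).
- eyes.read_camera(name): name is "side" or "top"; returns a dict with "image" (480x640x3 uint8, blue, green, red), "mtx" (3x3 intrinsics, pixels), "dist_coeffs" ([k1, k2, p1, p2, k3] as OpenCV has them; the pictures are not rectified), "xyz" and "orientation" of the camera in the world. Camera axes: x right, y down, z forward; pixel columns grow to the right and rows downward; lengths in m; the calibration is good to about 2 mm. A picture is of the moment at which its call begins. There is no depth.
- ticket.sign_off(): hands the job in, once; it reports no verdict.
The state is a dict: "time": time; "qpos": joint angles; "dq": joint speeds; "joint_efforts": joint torques, N m; "eef_pos": TCP position; "tcp_rot": TCP orientation; "contact_force": force on the tool from outside, world axes, zero at the start; "wrist_torque": the same for the moment, N m; "opening": opening from 0.0 (shut) to 1.0 (fully open).
Only numpy, scipy, OpenCV 4.12 (cv2) and the standard library are available. Lean on these libraries where they do the work, as an engineer would, in place of code of your own. Each camera call takes 0.05 s, during which the arm holds its last target. There are 200 camera calls.

## Working session

There is one attempt and no reset: what is moved stays moved. The work goes in short steps, Python scripts to look and compute and a tool call to move; the robot and the scene stay as the last step left them, time stands still between calls to the robot, and variables do not carry over. Pictures are saved under pics/ and viewed, about 8 in all and at most 12, crops included, and the job is handed in when it is done.

Besides the shell and the picture viewer there is one more tool, called after "Call:" in YAML: its name, and indented under it one key for each argument. send_rows: Moves the arm, as the interface text tells. Its arguments: {"type":"object","properties":{"translation":{"type":"array"},"rotation":{"type":"array"},"grip":{"type":"array"},"squeeze":{"type":"number"}},"required":["translation","rotation","grip"]}

```bash
ls; mkdir -p pics
cat > h.py <<'E'
import numpy as np, cv2
from scipy.spatial.transform import Rotation as R
from plant import ctrl, eyes, ticket
def cam(n):
    c=eyes.read_camera(n); c['R']=None
    o=np.array(c['orientation']); c['R']=R.from_quat(o).as_matrix() if o.size==4 else o.reshape(3,3)
    return c
def ray(c,uv):
    p=cv2.undistortPoints(np.array(uv,float).reshape(-1,1,2),np.array(c['mtx']),np.array(c['dist_coeffs'])).reshape(-1,2)
    return (c['R']@np.c_[p,np.ones(len(p))].T).T
def onz(c,uv,z):
    d=ray(c,uv); o=np.array(c['xyz']); return o+d*((z-o[2])/d[:,2])[:,None]
def proj(c,P):
    P=np.atleast_2d(np.array(P,float)); M=c['R'].T
    return cv2.projectPoints(P,cv2.Rodrigues(M)[0],-M@np.array(c['xyz']),np.array(c['mtx']),np.array(c['dist_coeffs']))[0].reshape(-1,2)
E
python3 - <<'E'
from h import *
for n in('top','side'):
    c=cam(n); cv2.imwrite(f'pics/{n}0.png',c['image']); print(n,c['xyz'],c['R'].round(3).tolist(),c['mtx'])
s=ctrl.get_state(); print(s)
E
```

```text
pics
top [0.39950232 0.01550373 1.24774152] [[0.024, -0.99, 0.137], [-1.0, -0.025, -0.008], [0.012, -0.137, -0.99]] [[460.83803204   0.         320.82654589]
 [  0.         460.83803204 231.5997249 ]
 [  0.           0.           1.        ]]
side [ 0.43949692 -0.96497306  0.6657534 ] [[0.99, -0.086, 0.112], [-0.14, -0.49, 0.86], [-0.019, -0.867, -0.497]] [[509.78028265   0.         321.51234008]
 [  0.         509.78028265 240.2470221 ]
 [  0.           0.           1.        ]]
{'time': 0.1, 'qpos': array([ 9.72016256e-01,  2.87163407e-01,  1.57805243e+00, -3.40776722e-05,
        1.27863207e+00, -1.50037763e-01]), 'dq': array([ 0.00099154, -0.00156999, -0.00288663, -0.00129245,  0.00047868,
       -0.00043536]), 'joint_efforts': array([ 1.33682166e-03, -4.07296622e+01, -2.93701869e+01, -1.30343833e-04,
        3.45580760e-03, -2.35085372e-05]), 'eef_pos': array([0.29249169, 0.60765717, 0.23001613]), 'tcp_rot': array([ 2.22488379e-01,  9.74934690e-01, -1.05547586e-03, -3.97217661e-04]), 'contact_force': array([-0.23791085, -0.37370585,  0.03266426]), 'wrist_torque': array([-0.02746367,  0.03582342,  0.00524923]), 'opening': 0.9969734751607889}
```

View pics/top0.png

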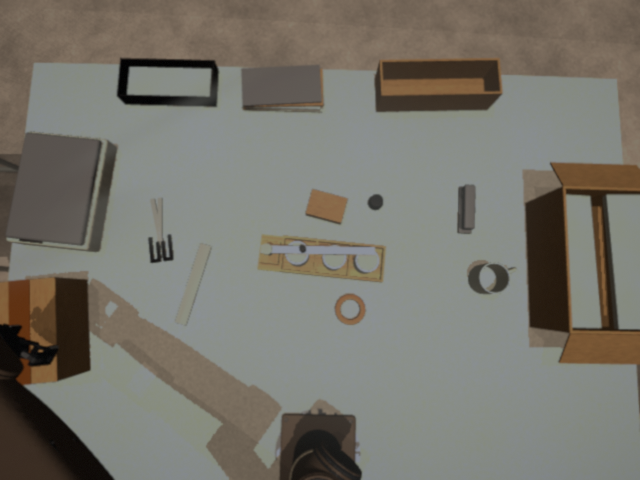

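View pics/side0.png

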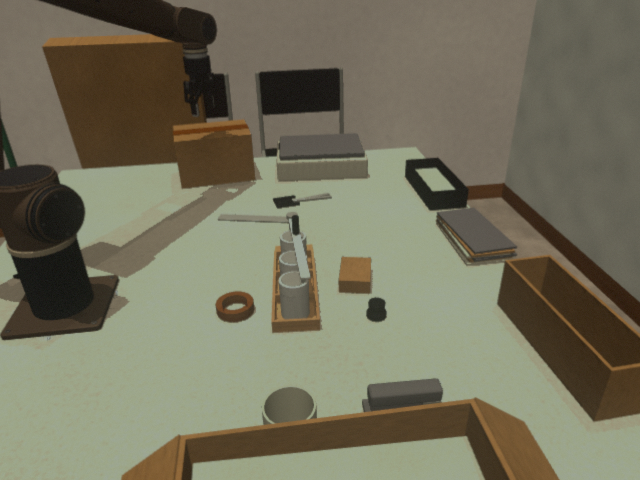

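Top view: the carrier spans px (258..384, 235..281), hinge at its left end (about 268,250), handle near (303,249), with the card box at (327,206), loupe at (376,202) and tape at (350,309). The side view shows the same layout. Next I measure the carrier rim and handle.

Run:
```python
from h import *
c=cam('top'); im=c['image']; hsv=cv2.cvtColor(im,cv2.COLOR_BGR2HSV)
for p in [(262,262),(310,274),(340,262),(303,249),(330,249),(366,263),(220,300)]: print(p,hsv[p[1],p[0]])
m=((hsv[...,0]>8)&(hsv[...,0]<28)&(hsv[...,1]>70)).astype(np.uint8)*255
m[:225]=0;m[290:]=0;m[:,:245]=0;m[:,395:]=0
pts=cv2.findNonZero(m); r=cv2.minAreaRect(pts); b=cv2.boxPoints(r)
W=onz(c,b,.028); print(b.round(1).tolist(),W.round(4).tolist()); cen=W.mean(0); print(cen,[np.linalg.norm(W[i]-W[(i+1)%4]).round(4) for i in range(4)])
s=cam('side')
cv2.imwrite('pics/crops.png',np.hstack([cv2.resize(im[220:300,240:400],(640,320),interpolation=2)]))
a=cv2.resize(im[225:295,245:400],None,fx=4,fy=4,interpolation=2); bb=cv2.resize(s['image'][205:335,200:400],None,fx=3,fy=3,interpolation=2)
w=max(a.shape[1],bb.shape[1]); pad=lambda x:cv2.copyMakeBorder(x,0,0,0,w-x.shape[1],0)
o=np.vstack([pad(a),pad(bb)])[:670]; o=cv2.resize(o,None,fx=.88,fy=.88); print(o.shape); cv2.imwrite('pics/crop1.png',o)
```

```text
(262, 262) [ 18 101 124]
(310, 274) [ 22  67 121]
(340, 262) [ 43  21 144]
(303, 249) [20 26 59]
(330, 249) [111  23 154]
(366, 263) [ 42  23 144]
(220, 300) [ 78   9 144]
[[257.70001220703125, 268.6000061035156], [261.3999938964844, 233.10000610351562], [385.5, 246.10000610351562], [381.79998779296875, 281.5]] [[0.4658, 0.1695, 0.028], [0.5603, 0.1637, 0.028], [0.5339, -0.1681, 0.028], [0.4397, -0.1588, 0.028]]
[0.49995561 0.00157929 0.028     ] [np.float64(0.0947), np.float64(0.3328), np.float64(0.0947), np.float64(0.3293)]
(590, 546, 3)
```

View pics/crop1.png

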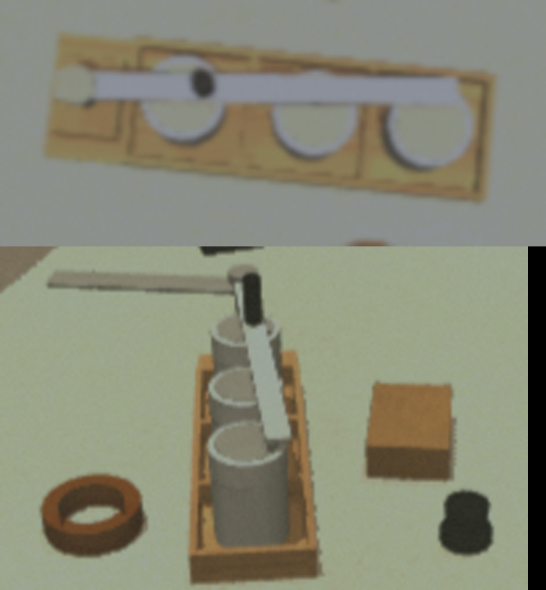

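The crop shows three tins under the bar, with the handle over nest 1. The hinge block is outside the nests, so the origin is 30 mm toward -y from the carrier centre. Now the handle.

```bash
cat >> h.py <<'E'
uy=np.array([.0263,.330]); uy/=np.linalg.norm(uy); ux=np.array([uy[1],-uy[0]])
O=np.array([.49996,.00158])-.030*uy
H=O+.168*uy
def nest(k): return O+uy*{1:.09,2:0,3:-.09}[k]
def tri(cs,uvs):
    A=np.zeros((3,3));b=np.zeros(3)
    for c,u in zip(cs,uvs):
        d=ray(c,[u])[0]; d/=np.linalg.norm(d); P=np.eye(3)-np.outer(d,d); A+=P; b+=P@np.array(c['xyz'])
    return np.linalg.solve(A,b)
def blob(c,P,rad,lo,hi):
    # centroid of HSV-masked pixels near the projection of P
    hsv=cv2.cvtColor(c['image'],cv2.COLOR_BGR2HSV); u=proj(c,P)[0]
    m=cv2.inRange(hsv,np.array(lo),np.array(hi)); k=np.zeros_like(m); cv2.circle(k,tuple(int(round(x)) for x in u),rad,255,-1); m&=k
    n,l,st,ce=cv2.connectedComponentsWithStats(m)
    i=1+np.argmax(st[1:,4]); return ce[i],st[i]
def plan(xy,z,yaw=None):
    # remaining shift in tool axes (units of 30 mm) after the turn about tool z (units of 5 deg)
    s=ctrl.get_state(); Rt=R.from_quat(s['tcp_rot']).as_matrix(); y0=np.arctan2(Rt[1,1],Rt[0,1])
    turn=0
    if yaw is not None: turn=-np.degrees(yaw-y0)
    R2=Rt@R.from_rotvec([0,0,np.radians(turn)]).as_matrix()
    d=R2.T@(np.array([*xy,z])-s['eef_pos'])
    print('turn units',round(turn/5,2),'shift units',(d/.03).round(2),'tilt',np.degrees(np.arccos(-Rt[2,2])).round(2))
E
python3 - <<'E'
from h import *
t=cam('top'); s=cam('side'); P=[*(H-.09*uy),.1275]
print('O',O,'H',H,'exp',P)
r=[blob(c,P,18,(0,0,0),(180,255,80)) for c in(t,s)]
print(r); h=tri([t,s],[a[0] for a in r]); print('handle',h, 'radius',np.linalg.norm(h[:2]-H),'bar angle', np.arctan2((h[:2]-H)@ux,-(h[:2]-H)@uy))
print([proj(c,h)-a[0] for c,a in zip((t,s),r)])
g=h[:2]
print('yaw',np.arctan2(ux[1],ux[0])); plan(g,.2,np.radians(40.4))
E
```

```text
O [ 0.49757665 -0.02832518] H [0.51092342 0.13914382] exp [np.float64(0.503773363222667), np.float64(0.04942828378251421), 0.1275]
[(array([302.1       , 248.13333333]), array([300, 245,   5,   7,  30], dtype=int32)), (array([295.12, 224.28]), array([292, 215,   7,  20, 125], dtype=int32))]
handle [0.5128488  0.05096421 0.12566041] radius 0.08820062493529145 bar angle 0.10136019151310156
[array([[-0.00330756,  0.07350128]]), array([[ 0.07867922, -0.01288601]])]
yaw -0.0795288752258302
turn units 4.78 shift units [-18.9   -6.45   1.04] tilt 0.04
```

Call:
send_rows:
  translation:
    - [-1,-0.3,0]
    - [-1,-0.3,0]
    - [-1,-0.3,0]
    - [-1,-0.3,0]
    - [-1,-0.3,0]
  rotation:
    - [0,0,0.96]
    - [0,0,0.96]
    - [0,0,0.96]
    - [0,0,0.95]
    - [0,0,0.95]
  grip: [40,40,40,40,40]
  squeeze: 30

```text
time: 0.92
eef_pos: [0.3892, 0.4847, 0.2313]
tcp_rot: [0.421, 0.907, 0.0, 0.0]
contact_force: [1.0, -0.0, 0.4]
opening: 0.467
```

```bash
python3 -c "
from h import *
plan([.513,.051],.2,np.radians(40.4));print(ctrl.get_state()['time'])"
```

```text
turn units -0.03 shift units [-13.68  -6.23   1.04] tilt 0.01
0.925
```

Call:
send_rows:
  translation:
    - [-1,-0.45,0]
    - [-1,-0.45,0]
    - [-1,-0.45,0]
    - [-1,-0.45,0]
    - [-1,-0.45,0]
  rotation:
    - [0,0,0]
    - [0,0,0]
    - [0,0,0]
    - [0,0,0]
    - [0,0,0]
  grip: [40,40,40,40,40]

```text
time: 1.55
eef_pos: [0.4345, 0.3266, 0.2314]
tcp_rot: [0.42, 0.908, 0.0, 0.0]
contact_force: [0.2, -0.3, -0.9]
opening: 0.468
```

Call:
send_rows:
  translation:
    - [-1,-0.45,0]
    - [-1,-0.45,0]
    - [-1,-0.45,0]
    - [-1,-0.45,0]
    - [-1,-0.45,0]
  rotation:
    - [0,0,0]
    - [0,0,0]
    - [0,0,0]
    - [0,0,0]
    - [0,0,0]
  grip: [40,40,40,40,40]

```text
time: 2.17
eef_pos: [0.4803, 0.1686, 0.2315]
tcp_rot: [0.42, 0.908, 0.0, 0.0]
contact_force: [0.5, 0.4, 1.2]
opening: 0.469
```

Call:
send_rows:
  translation:
    - [-1,-0.45,0]
    - [-1,-0.45,0.2]
    - [-0.68,-0.45,0.4]
    - [0,-0.38,0.4]
    - [0,0,0]
  rotation:
    - [0,0,0]
    - [0,0,0]
    - [0,0,0]
    - [0,0,0]
    - [0,0,0]
  grip: [40,40,40,40,40]

```text
time: 2.8
eef_pos: [0.491, 0.0749, 0.1998]
tcp_rot: [0.42, 0.908, -0.0, -0.002]
contact_force: [0.8, 0.3, 0.3]
opening: 0.468
```

```bash
python3 -c "
from h import *
plan([.513,.051],.115,np.radians(40.4));s=ctrl.get_state();print(s['time'],s['eef_pos'],s['contact_force'])
t=cam('top');si=cam('side')
o=np.hstack([cv2.resize(t['image'][190:310,240:400],(400,300)),cv2.resize(si['image'][120:330,180:460],(400,300))]);cv2.imwrite('pics/a1.png',o)"
```

```text
turn units -0.01 shift units [-1.09  0.05  2.82] tilt 0.19
2.8 [0.49102441 0.07494887 0.19979899] [0.81991117 0.25377881 0.32780448]
```

View pics/a1.png

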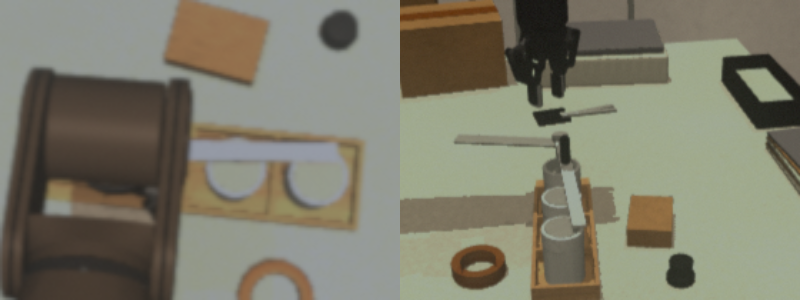

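The view shows the gripper above and just beyond the handle, which is about 33 mm short in tool x. Now shift, descend and close the cage.

Call:
send_rows:
  translation:
    - [-0.8,0.05,0]
    - [-0.29,0,0]
    - [0,0,0.9]
    - [0,0,1]
    - [0,0,0.95]
  rotation:
    - [0,0,0]
    - [0,0,0]
    - [0,0,0]
    - [0,0,0]
    - [0,0,0]
  grip: [40,40,40,40,40]

```text
time: 3.52
eef_pos: [0.5157, 0.0505, 0.1152]
tcp_rot: [0.42, 0.908, 0.0, 0.0]
contact_force: [0.5, -0.7, -0.6]
opening: 0.466
```

Call:
send_rows:
  translation:
    - [0,0,0]
    - [0,0,0]
    - [0,0,0]
  rotation:
    - [0,0,0]
    - [0,0,0]
    - [0,0,0]
  grip: [26,26,26]

```text
time: 3.9
eef_pos: [0.5164, 0.0507, 0.1176]
tcp_rot: [0.42, 0.908, 0.001, 0.002]
contact_force: [-0.7, 0.2, 0.2]
opening: 0.306
```

```bash
python3 -c "
from h import *
plan([.513,.051],.113,np.radians(40.4));s=ctrl.get_state();print(s['time'],s['eef_pos'],s['contact_force'],s['opening'])
Rt=R.from_quat(s['tcp_rot']).as_matrix()
# arc of handle, carrier bar angle from .1 to 1.571 in tool axes
th=np.linspace(.1,1.571,11); P=np.array([H+.09*(np.sin(a)*ux-np.cos(a)*uy) for a in th])
D=np.diff(P,axis=0); print((np.c_[D,np.zeros(10)]@Rt/.03).round(2)); print(P[-1])
"
```

```text
turn units -0.0 shift units [ 0.08 -0.08  0.15] tilt 0.19
3.9 [0.51635635 0.05067385 0.11763871] [-0.73309091  0.155737    0.22625574] 0.306112117891128
[[-0.25  0.36  0.  ]
 [-0.2   0.39  0.  ]
 [-0.14  0.42  0.  ]
 [-0.07  0.43  0.  ]
 [-0.01  0.44  0.  ]
 [ 0.05  0.44  0.  ]
 [ 0.12  0.42  0.  ]
 [ 0.18  0.4   0.  ]
 [ 0.24  0.37  0.  ]
 [ 0.29  0.33  0.  ]]
[0.60064041 0.13201203]
```

Call:
send_rows:
  translation:
    - [-0.25,0.36,0]
    - [-0.2,0.39,0]
    - [-0.14,0.42,0]
    - [-0.07,0.43,0]
    - [-0.01,0.44,0]
  rotation:
    - [0,0,0]
    - [0,0,0]
    - [0,0,0]
    - [0,0,0]
    - [0,0,0]
  grip: [26,26,26,26,26]

```text
time: 4.53
eef_pos: [0.5754, 0.0759, 0.1156]
tcp_rot: [0.42, 0.908, 0.0, -0.0]
contact_force: [-0.6, -1.8, -0.5]
opening: 0.299
```

Call:
send_rows:
  translation:
    - [0.05,0.44,0]
    - [0.12,0.42,0]
    - [0.18,0.4,0]
    - [0.24,0.37,0]
    - [0.29,0.4,0]
  rotation:
    - [0,0,0]
    - [0,0,0]
    - [0,0,0]
    - [0,0,0]
    - [0,0,0]
  grip: [26,26,26,26,26]

```text
time: 5.15
eef_pos: [0.6039, 0.1357, 0.1158]
tcp_rot: [0.42, 0.908, -0.0, -0.0]
contact_force: [-0.9, -0.6, 0.2]
opening: 0.306
```

Call:
send_rows:
  translation:
    - [0,0,0]
    - [0,0,0]
  rotation:
    - [0,0,0]
    - [0,0,0]
  grip: [45,45]

```text
time: 5.4
eef_pos: [0.6039, 0.135, 0.1158]
tcp_rot: [0.419, 0.908, 0.0, -0.0]
contact_force: [0.0, 0.5, 0.1]
opening: 0.532
```

Run:
```python
from h import *
s=ctrl.get_state();print(s['time'],s['eef_pos'],s['contact_force'],s['opening'])
si=cam('side'); P=[.598,.128,.1275]
a,st=blob(si,P,14,(0,0,0),(180,255,80)); print(a,st,proj(si,P),onz(si,[a],.1275))
cv2.imwrite('pics/a2.png',cv2.resize(si['image'][120:330,180:460],(560,420)))
```

```text
5.4 [0.60385523 0.1350203  0.11584838] [0.02975405 0.48291114 0.11557304] 0.5321429069964774
[326.67897727 202.9375    ] [315 193  25  23 352] [[327.36619515 205.82310825]] [[0.59875    0.14409419 0.1275    ]]
```

View pics/a2.png

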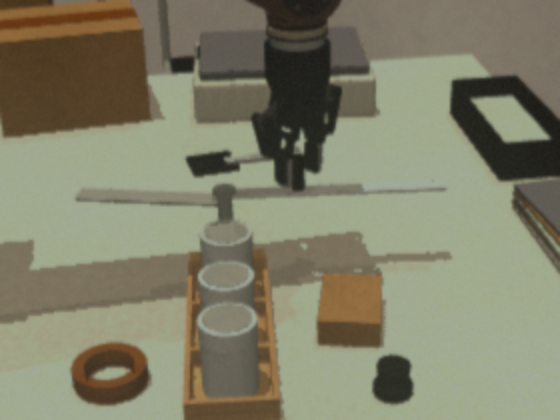

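The bar now points along +x with the handle in the jaws. Lift off while turning the jaws toward the carrier x axis, then measure the tins.

Call:
send_rows:
  translation:
    - [0,0,-1]
    - [0,0,-1]
    - [0,0,-1]
    - [0,0,-0.3]
    - [0,0,0]
  rotation:
    - [0,0,0]
    - [0,0,0]
    - [0,0,1]
    - [0,0,1]
    - [0,0,1]
  grip: [45,45,45,85,85]

```text
time: 6.08
eef_pos: [0.6046, 0.1344, 0.2167]
tcp_rot: [0.536, 0.844, 0.001, 0.001]
contact_force: [0.7, -0.0, 0.1]
opening: 0.926
```

Call:
send_rows:
  translation:
    - [0,0,0]
    - [0,0,0]
    - [0,0,0]
    - [0,0,0]
    - [0,0,0]
  rotation:
    - [0,0,1]
    - [0,0,1]
    - [0,0,1]
    - [0,0,1]
    - [0,0,1]
  grip: [85,85,85,85,85]

```text
time: 6.7
eef_pos: [0.6038, 0.1343, 0.2148]
tcp_rot: [0.706, 0.708, 0.0, -0.0]
contact_force: [-0.6, 0.1, 0.3]
opening: 0.994
```

Run:
```python
from h import *
s=ctrl.get_state();print(s['time'],s['eef_pos'],s['contact_force'],s['opening'])
t=cam('top');si=cam('side'); 
o=np.hstack([cv2.resize(t['image'][190:310,240:400],(400,300)),cv2.resize(si['image'][180:330,220:420],(400,300))]);cv2.imwrite('pics/a3.png',o)
for k in(1,2,3):print(k,nest(k),proj(t,[*nest(k),.092]),proj(si,[*nest(k),.092]))
```

```text
6.7 [0.6038212  0.13430375 0.21483099] [-0.5621087   0.06448999  0.25056683] 0.9944241177700803
1 [0.5047267  0.06139035] [[298.23885932 252.67246938]] [[291.91095594 235.34929496]]
2 [ 0.49757665 -0.02832518] [[333.83504018 256.39981853]] [[292.35521764 255.71933432]]
3 [ 0.49042659 -0.11804071] [[369.43478552 260.12150254]] [[292.86621298 279.20685576]]
```

View pics/a3.png

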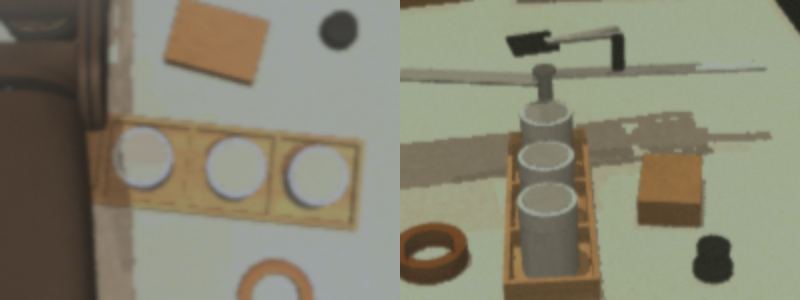

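All three tins are visible in the top crop, at image px of about (297,253), (334,257) and (367,260). The handle is at side px (328,205), so the bar is open. Refine the tin positions.

```bash
cat >> h.py <<'E'
def tins(t,rad=15):
    hsv=cv2.cvtColor(t['image'],cv2.COLOR_BGR2HSV); out={}
    for k in(1,2,3):
        u=proj(t,[*nest(k),.092])[0]
        m=cv2.inRange(hsv,np.array((0,0,60)),np.array((180,58,255))); kk=np.zeros_like(m); cv2.circle(kk,tuple(int(round(x)) for x in u),rad,255,-1); m&=kk
        cs=cv2.findContours(m,cv2.RETR_EXTERNAL,cv2.CHAIN_APPROX_NONE)[0]; c=max(cs,key=cv2.contourArea)
        (x,y),r=cv2.minEnclosingCircle(c); e=cv2.fitEllipse(c); p=onz(t,[e[0]],.092)[0,:2]
        out[k]=p; print(k,'circ',round(x,1),round(y,1),round(r,1),'ell',np.round(e[0],1),np.round(e[1],1),'xy',p.round(4),'off nest mm',((p-nest(k))@np.c_[ux,uy]*1e3).round(1))
    return out
E
python3 - <<'E'
from h import *
t=cam('top');si=cam('side');tins(t)
a,st=blob(si,[*(H+.09*ux),.1275],14,(0,0,0),(180,255,80)); h=onz(si,[a],.1275)[0]; d=h[:2]-H; print(a,st,h,np.linalg.norm(d),'bar',np.arctan2(d@ux,-d@uy))
E
```

```text
1 circ 297.1 252.6 12.8 ell [296.9 252.6] [23.3 25. ] xy [0.5048 0.0648] off nest mm [-0.2  3.4]
2 circ 333.6 256.7 12.8 ell [333.9 256.8] [24.2 24.8] xy [ 0.4965 -0.0285] off nest mm [-1.  -0.2]
3 circ 366.4 260.6 13.1 ell [366.6 260.2] [24.2 25.1] xy [ 0.49  -0.111] off nest mm [-0.9  7. ]
[328.44642857 205.84821429] [325 197   7  19 112] [0.60053551 0.12740038 0.1275    ] 0.09037828480189004 bar 1.5200203059543889
```

```bash
python3 -c "
from h import *
plan([.505,.064],.04,-.0795)"
```

```text
turn units 1.0 shift units [-2.6  -3.1   5.83] tilt 0.0
```

Call:
send_rows:
  translation:
    - [0,0,0]
    - [-0.87,-1,0]
    - [-0.87,-1,0]
    - [-0.86,-1,0]
    - [0,-0.1,0.9]
  rotation:
    - [0,0,1]
    - [0,0,0]
    - [0,0,0]
    - [0,0,0]
    - [0,0,0]
  grip: [85,85,85,85,85]
  squeeze: 40

```text
time: 7.52
eef_pos: [0.5053, 0.0632, 0.1901]
tcp_rot: [0.735, 0.678, 0.002, 0.002]
contact_force: [0.1, -0.1, 0.0]
opening: 0.996
```

Call:
send_rows:
  translation:
    - [0,0,0.9]
    - [0,0,0.9]
    - [0,0,0.4]
    - [0,0,0]
    - [0,0,0]
  rotation:
    - [0,0,0]
    - [0,0,0]
    - [0,0,0]
    - [0,0,0]
    - [0,0,0]
  grip: [85,85,85,85,85]

```text
time: 8.15
eef_pos: [0.5059, 0.0644, 0.1231]
tcp_rot: [0.735, 0.678, 0.001, 0.001]
contact_force: [-0.2, -0.1, 0.5]
opening: 0.998
```

Run:
```python
from h import *
plan([.505,.064],.04,-.0795); s=ctrl.get_state(); print(s['eef_pos'],s['contact_force'])
si=cam('side');cv2.imwrite('pics/a4.png',cv2.resize(si['image'][150:330,190:430],(640,480)))
```

```text
turn units -0.01 shift units [-0.02 -0.03  2.77] tilt 0.12
[0.50588942 0.06441965 0.12305263] [-0.17745651 -0.13027728  0.54356605]
```

View pics/a4.png

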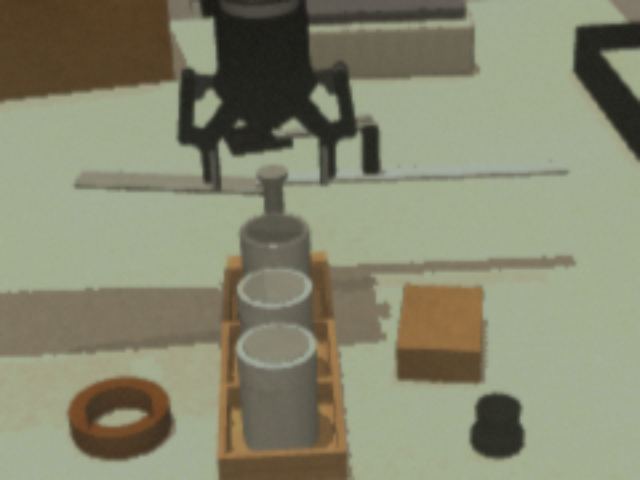

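The open jaws straddle tin 1, centred (tips at px 210 and 328, tin centre at 274). Descend, grip, lift and weigh.

Call:
send_rows:
  translation:
    - [0,0,0.9]
    - [0,0,0.9]
    - [0,0,0.95]
    - [0,0,0]
    - [0,0,0]
  rotation:
    - [0,0,0]
    - [0,0,0]
    - [0,0,0]
    - [0,0,0]
    - [0,0,0]
  grip: [85,85,85,55,55]

```text
time: 8.82
eef_pos: [0.5069, 0.0643, 0.041]
tcp_rot: [0.735, 0.678, 0.001, 0.002]
contact_force: [0.2, 0.6, -6.8]
opening: 0.692
```

Call:
send_rows:
  translation:
    - [0,0,0]
    - [0,0,0]
    - [0,0,0]
    - [0,0,0]
  rotation:
    - [0,0,0]
    - [0,0,0]
    - [0,0,0]
    - [0,0,0]
  grip: [50,50,50,50]

```text
time: 9.32
eef_pos: [0.5064, 0.0644, 0.0407]
tcp_rot: [0.735, 0.678, 0.001, 0.001]
contact_force: [1.9, -0.4, 3.9]
opening: 0.693
```

Call:
send_rows:
  translation:
    - [0,0,-0.3]
    - [0,0,-0.6]
    - [0,0,-0.6]
    - [0,0,-0.3]
    - [0,0,0]
  rotation:
    - [0,0,0]
    - [0,0,0]
    - [0,0,0]
    - [0,0,0]
    - [0,0,0]
  grip: [50,50,50,50,50]

```text
time: 9.95
eef_pos: [0.5057, 0.0645, 0.0946]
tcp_rot: [0.735, 0.678, 0.001, 0.001]
contact_force: [0.5, 0.3, -8.1]
opening: 0.69
```

Call:
send_rows:
  translation:
    - [0,0,0]
    - [0,0,0]
    - [0,0,0]
  rotation:
    - [0,0,0]
    - [0,0,0]
    - [0,0,0]
  grip: [50,50,50]

```text
time: 10.32
eef_pos: [0.5045, 0.0645, 0.0927]
tcp_rot: [0.735, 0.678, -0.0, -0.0]
contact_force: [0.0, 0.7, -7.8]
opening: 0.692
```

Run:
```python
from h import *
s=ctrl.get_state(); print(s['time'],s['eef_pos'],s['contact_force'],s['opening'])
F=[]
for i in range(3):
    si=cam('side'); F.append(ctrl.get_state()['contact_force'][2])
print(F)
cv2.imwrite('pics/a5.png',cv2.resize(si['image'][150:330,190:430],(480,360)))
```

```text
10.325 [0.50454754 0.06447479 0.09270766] [ 5.77949705e-03  7.12281395e-01 -7.75739751e+00] 0.6917587528094151
[np.float64(-8.378152852838086), np.float64(-8.467791609699379), np.float64(-8.166619911634921)]
```

View pics/a5.png

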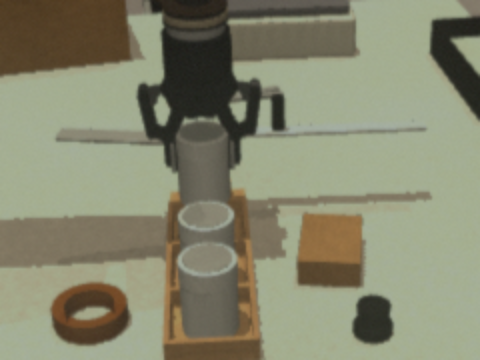

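About 8.2 N, so tin 1 (nest 1) is very probably the heavy one. The picture shows it lifted clear and upright. Set it back, then move over tin 2.

Call:
send_rows:
  translation:
    - [0,0,0.5]
    - [0,0,0.6]
    - [0,0,0.4]
    - [0,0,0.2]
    - [0,0,0.06]
  rotation:
    - [0,0,0]
    - [0,0,0]
    - [0,0,0]
    - [0,0,0]
    - [0,0,0]
  grip: [50,50,50,50,50]

```text
time: 11.1
eef_pos: [0.5047, 0.0645, 0.0406]
tcp_rot: [0.735, 0.678, -0.001, -0.001]
contact_force: [-4.3, -0.5, 1.4]
opening: 0.694
```

Call:
send_rows:
  translation:
    - [0,0,0]
    - [0,0,0]
    - [0,0,0]
    - [0,0,0]
  rotation:
    - [0,0,0]
    - [0,0,0]
    - [0,0,0]
    - [0,0,0]
  grip: [50,85,85,85]

```text
time: 11.6
eef_pos: [0.5062, 0.0644, 0.0418]
tcp_rot: [0.735, 0.678, 0.001, 0.001]
contact_force: [0.2, 0.4, -0.1]
opening: 0.994
```

Call:
send_rows:
  translation:
    - [0,0,-0.5]
    - [0,0,-0.9]
    - [0,0,-0.9]
    - [0,0,-0.5]
    - [0,0,0]
  rotation:
    - [0,0,0]
    - [0,0,0]
    - [0,0,0]
    - [0,0,0]
    - [0,0,0]
  grip: [85,85,85,85,85]

```text
time: 12.22
eef_pos: [0.506, 0.0644, 0.1263]
tcp_rot: [0.735, 0.678, 0.001, 0.001]
contact_force: [-0.4, -0.2, -0.6]
opening: 0.994
```

Call:
send_rows:
  translation:
    - [-0.7,0,0]
    - [-0.8,0,0]
    - [-0.8,0,0]
    - [-0.8,0,0]
    - [0,0,0]
  rotation:
    - [0,0,0]
    - [0,0,0]
    - [0,0,0]
    - [0,0,0]
    - [0,0,0]
  grip: [85,85,85,85,85]

```text
time: 12.85
eef_pos: [0.4966, -0.0291, 0.1233]
tcp_rot: [0.736, 0.677, -0.001, -0.001]
contact_force: [-0.0, 0.9, 0.7]
opening: 0.998
```

Run:
```python
from h import *
plan([.4965,-.0285],.04,-.0795); s=ctrl.get_state(); print(s['time'],s['eef_pos'],s['contact_force'])
si=cam('side');cv2.imwrite('pics/a6.png',cv2.resize(si['image'][150:330,190:430],(480,360)))
```

```text
turn units -0.04 shift units [ 0.02 -0.    2.78] tilt 0.13
12.85 [ 0.49664724 -0.02909547  0.12328615] [-0.01661888  0.90725488  0.65294821]
```

View pics/a6.png

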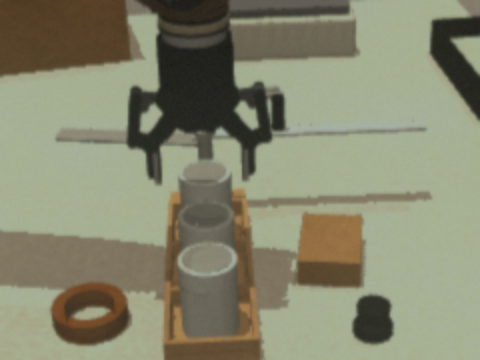

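Tin 1 is back upright in its nest, and the jaws are centred over tin 2. Same routine for tin 2.

Call:
send_rows:
  translation:
    - [0,0,0.9]
    - [0,0,0.9]
    - [0,0,0.95]
    - [0,0,0]
    - [0,0,0]
  rotation:
    - [0,0,0]
    - [0,0,0]
    - [0,0,0]
    - [0,0,0]
    - [0,0,0]
  grip: [85,85,85,85,50]

```text
time: 13.52
eef_pos: [0.498, -0.0278, 0.0426]
tcp_rot: [0.735, 0.678, 0.0, 0.0]
contact_force: [0.6, -0.2, -0.2]
opening: 0.811
```

Call:
send_rows:
  translation:
    - [0,0,0]
    - [0,0,0]
    - [0,0,0]
    - [0,0,0]
  rotation:
    - [0,0,0]
    - [0,0,0]
    - [0,0,0]
    - [0,0,0]
  grip: [50,50,50,50]

```text
time: 14.02
eef_pos: [0.4988, -0.0284, 0.0435]
tcp_rot: [0.735, 0.678, 0.001, 0.001]
contact_force: [0.4, 0.9, 5.5]
opening: 0.695
```

Call:
send_rows:
  translation:
    - [0,0,-0.3]
    - [0,0,-0.6]
    - [0,0,-0.6]
    - [0,0,-0.3]
    - [0,0,0]
  rotation:
    - [0,0,0]
    - [0,0,0]
    - [0,0,0]
    - [0,0,0]
    - [0,0,0]
  grip: [50,50,50,50,50]

```text
time: 14.65
eef_pos: [0.4979, -0.0284, 0.0968]
tcp_rot: [0.735, 0.678, 0.0, 0.001]
contact_force: [-0.5, -0.6, -3.1]
opening: 0.693
```

Call:
send_rows:
  translation:
    - [0,0,0]
    - [0,0,0]
    - [0,0,0]
  rotation:
    - [0,0,0]
    - [0,0,0]
    - [0,0,0]
  grip: [50,50,50]

```text
time: 15.02
eef_pos: [0.4971, -0.0282, 0.0955]
tcp_rot: [0.735, 0.678, -0.0, -0.0]
contact_force: [-0.2, 0.4, -2.1]
opening: 0.696
```

Run:
```python
from h import *
s=ctrl.get_state(); print(s['time'],s['eef_pos'],s['contact_force'],s['opening'])
F=[]
for i in range(4):
    si=cam('side'); F.append(ctrl.get_state()['contact_force'][2])
print(F); print(proj(si,[*nest(2),.06]))
cv2.imwrite('pics/a7.png',cv2.resize(si['image'][150:330,190:430],(480,360)))
```

```text
15.025 [ 0.49712115 -0.02815427  0.09546932] [-0.17389414  0.41689704 -2.08594986] 0.696360386873323
[np.float64(-1.8515302780785536), np.float64(-2.39041083713657), np.float64(-2.288593790479488), np.float64(-2.3894278524244195)]
[[293.04938602 268.2042186 ]]
```

About 2.3 N, so tin 2 is light. Lower it and move to tin 3.

Call:
send_rows:
  translation:
    - [0,0,0.5]
    - [0,0,0.6]
    - [0,0,0.4]
    - [0,0,0.2]
    - [0,0,0.06]
  rotation:
    - [0,0,0]
    - [0,0,0]
    - [0,0,0]
    - [0,0,0]
    - [0,0,0]
  grip: [50,50,50,50,50]

```text
time: 15.85
eef_pos: [0.497, -0.0281, 0.0435]
tcp_rot: [0.735, 0.678, -0.001, -0.001]
contact_force: [-6.4, 0.6, 10.8]
opening: 0.691
```

Call:
send_rows:
  translation:
    - [0,0,0]
    - [0,0,0]
    - [0,0,0]
    - [0,0,0]
  rotation:
    - [0,0,0]
    - [0,0,0]
    - [0,0,0]
    - [0,0,0]
  grip: [50,85,85,85]

```text
time: 16.35
eef_pos: [0.4979, -0.0283, 0.0435]
tcp_rot: [0.735, 0.678, 0.0, 0.0]
contact_force: [-0.0, 0.3, 0.6]
opening: 0.99
```

Call:
send_rows:
  translation:
    - [0,0,-0.5]
    - [0,0,-0.9]
    - [0,0,-0.9]
    - [0,0,-0.5]
    - [0,0,0]
  rotation:
    - [0,0,0]
    - [0,0,0]
    - [0,0,0]
    - [0,0,0]
    - [0,0,0]
  grip: [85,85,85,85,85]

```text
time: 16.98
eef_pos: [0.4985, -0.0285, 0.129]
tcp_rot: [0.735, 0.678, 0.001, 0.002]
contact_force: [0.9, -0.4, -0.6]
opening: 0.992
```

Call:
send_rows:
  translation:
    - [-0.6,0,0]
    - [-0.7,0,0]
    - [-0.7,0,0]
    - [-0.75,0,0]
    - [0,0,0]
  rotation:
    - [0,0,0]
    - [0,0,0]
    - [0,0,0]
    - [0,0,0]
    - [0,0,0]
  grip: [85,85,85,85,85]

```text
time: 17.6
eef_pos: [0.4899, -0.1121, 0.1259]
tcp_rot: [0.736, 0.677, -0.001, -0.001]
contact_force: [0.3, -0.2, -0.3]
opening: 0.992
```

Run:
```python
from h import *
plan([.490,-.111],.041,-.0795); s=ctrl.get_state(); print(s['time'],s['eef_pos'],s['contact_force'])
si=cam('side');cv2.imwrite('pics/a8.png',cv2.resize(si['image'][150:330,190:430],(480,360)))
```

```text
turn units -0.04 shift units [0.03 0.01 2.83] tilt 0.14
17.6 [ 0.48987778 -0.11209013  0.12588458] [ 0.26955984 -0.18797309 -0.25571336]
```

View pics/a8.png

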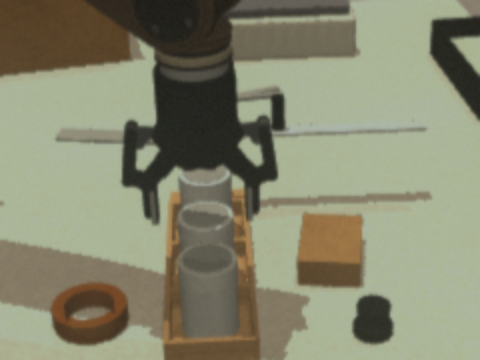

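Both tins stand in their nests, and the jaws are over tin 3. Same routine again.

Call:
send_rows:
  translation:
    - [0,0,0.9]
    - [0,0,0.9]
    - [0,0,0.95]
    - [0,0,0]
    - [0,0,0]
  rotation:
    - [0,0,0]
    - [0,0,0]
    - [0,0,0]
    - [0,0,0]
    - [0,0,0]
  grip: [85,85,85,85,50]

```text
time: 18.27
eef_pos: [0.4913, -0.1104, 0.0453]
tcp_rot: [0.735, 0.678, 0.0, 0.0]
contact_force: [0.6, -0.5, -0.5]
opening: 0.809
```

Call:
send_rows:
  translation:
    - [0,0,0]
    - [0,0,0]
    - [0,0,0]
    - [0,0,0]
  rotation:
    - [0,0,0]
    - [0,0,0]
    - [0,0,0]
    - [0,0,0]
  grip: [50,50,50,50]

```text
time: 18.77
eef_pos: [0.4921, -0.1109, 0.0463]
tcp_rot: [0.735, 0.678, 0.001, 0.001]
contact_force: [0.4, 0.6, 6.5]
opening: 0.7
```

Call:
send_rows:
  translation:
    - [0,0,-0.3]
    - [0,0,-0.6]
    - [0,0,-0.6]
    - [0,0,-0.3]
    - [0,0,0]
  rotation:
    - [0,0,0]
    - [0,0,0]
    - [0,0,0]
    - [0,0,0]
    - [0,0,0]
  grip: [50,50,50,50,50]

```text
time: 19.4
eef_pos: [0.4915, -0.1108, 0.1]
tcp_rot: [0.735, 0.678, 0.0, 0.001]
contact_force: [-0.5, 0.7, -2.4]
opening: 0.691
```

Call:
send_rows:
  translation:
    - [0,0,0]
    - [0,0,0]
    - [0,0,0]
  rotation:
    - [0,0,0]
    - [0,0,0]
    - [0,0,0]
  grip: [50,50,50]

```text
time: 19.77
eef_pos: [0.4905, -0.1103, 0.0981]
tcp_rot: [0.735, 0.678, -0.0, -0.001]
contact_force: [0.0, 0.2, -1.7]
opening: 0.69
```

Run:
```python
from h import *
s=ctrl.get_state(); print(s['time'],s['eef_pos'],s['contact_force'],s['opening'])
F=[]
for i in range(4):
    si=cam('side'); F.append(ctrl.get_state()['contact_force'][2])
print(F)
```

```text
19.775 [ 0.49047745 -0.11033511  0.0981262 ] [ 0.02521827  0.21673501 -1.68460665] 0.6904150290846044
[np.float64(-1.998853304103189), np.float64(-1.4120947495546), np.float64(-2.8246894612090685), np.float64(-2.1927602030747453)]
```

About 2 N, so tin 3 is light too and tin 1 is the heavy one. Replace tin 3 and return to tin 1.

Call:
send_rows:
  translation:
    - [0,0,0.5]
    - [0,0,0.6]
    - [0,0,0.4]
    - [0,0,0.2]
    - [0,0,0.06]
  rotation:
    - [0,0,0]
    - [0,0,0]
    - [0,0,0]
    - [0,0,0]
    - [0,0,0]
  grip: [50,50,50,50,50]

```text
time: 20.6
eef_pos: [0.4904, -0.1102, 0.0462]
tcp_rot: [0.735, 0.678, -0.001, -0.001]
contact_force: [-6.0, 2.9, 10.5]
opening: 0.693
```

Call:
send_rows:
  translation:
    - [0,0,0]
    - [0,0,0]
    - [0,0,0]
    - [0,0,0]
  rotation:
    - [0,0,0]
    - [0,0,0]
    - [0,0,0]
    - [0,0,0]
  grip: [50,85,85,85]

```text
time: 21.1
eef_pos: [0.4912, -0.1107, 0.0462]
tcp_rot: [0.735, 0.678, 0.0, 0.001]
contact_force: [-0.5, 0.1, 0.4]
opening: 0.998
```

Call:
send_rows:
  translation:
    - [0,0,-0.5]
    - [0,0,-0.9]
    - [0,0,-0.9]
    - [0,0,-0.5]
    - [0,0,0]
  rotation:
    - [0,0,0]
    - [0,0,0]
    - [0,0,0]
    - [0,0,0]
    - [0,0,0]
  grip: [85,85,85,85,85]

```text
time: 21.72
eef_pos: [0.4918, -0.1109, 0.1317]
tcp_rot: [0.735, 0.678, 0.001, 0.002]
contact_force: [-0.1, -0.7, 0.5]
opening: 0.993
```

Call:
send_rows:
  translation:
    - [0.8,0,0]
    - [0.9,0,0]
    - [0.9,0,0]
    - [0.9,0,0]
    - [0.9,0,0]
  rotation:
    - [0,0,0]
    - [0,0,0]
    - [0,0,0]
    - [0,0,0]
    - [0,0,0]
  grip: [85,85,85,85,85]

```text
time: 22.35
eef_pos: [0.5005, 0.0221, 0.1284]
tcp_rot: [0.735, 0.678, -0.001, -0.001]
contact_force: [0.7, -0.6, -0.6]
opening: 0.995
```

Call:
send_rows:
  translation:
    - [0.9,0,0]
    - [0.55,0,0]
    - [0,0,0]
    - [0,0,0]
  rotation:
    - [0,0,0]
    - [0,0,0]
    - [0,0,0]
    - [0,0,0]
  grip: [85,85,85,85]

```text
time: 22.85
eef_pos: [0.5048, 0.0639, 0.1296]
tcp_rot: [0.735, 0.678, -0.0, -0.0]
contact_force: [-0.8, 0.2, -0.1]
opening: 0.999
```

Run:
```python
from h import *
plan([.505,.0645],.041,-.0795); s=ctrl.get_state(); print(s['time'],s['eef_pos'],s['contact_force'])
si=cam('side');cv2.imwrite('pics/a9.png',cv2.resize(si['image'][150:330,190:430],(480,360)))
```

```text
turn units -0.01 shift units [0.02 0.01 2.95] tilt 0.04
22.85 [0.50478866 0.06394335 0.12957421] [-0.82692932  0.21227333 -0.12114603]
```

View pics/a9.png

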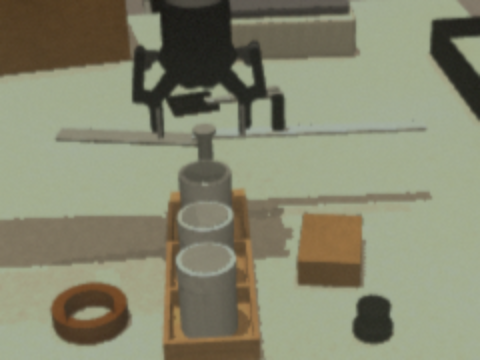

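All three tins are upright in their nests. Grip tin 1 and lift it about 195 mm.

Call:
send_rows:
  translation:
    - [0,0,0.95]
    - [0,0,0.95]
    - [0,0,1]
    - [0,0,0.05]
    - [0,0,0]
  rotation:
    - [0,0,0]
    - [0,0,0]
    - [0,0,0]
    - [0,0,0]
    - [0,0,0]
  grip: [85,85,85,85,50]
  squeeze: 50

```text
time: 23.52
eef_pos: [0.5057, 0.064, 0.0423]
tcp_rot: [0.735, 0.678, 0.0, 0.0]
contact_force: [0.3, -0.7, -0.2]
opening: 0.81
```

Call:
send_rows:
  translation:
    - [0,0,0]
    - [0,0,0]
    - [0,0,0]
    - [0,0,0]
  rotation:
    - [0,0,0]
    - [0,0,0]
    - [0,0,0]
    - [0,0,0]
  grip: [50,50,50,50]

```text
time: 24.02
eef_pos: [0.5059, 0.0641, 0.0432]
tcp_rot: [0.735, 0.678, 0.0, 0.001]
contact_force: [-2.6, -1.7, 5.5]
opening: 0.691
```

Call:
send_rows:
  translation:
    - [0,0,-0.3]
    - [0,0,-0.6]
    - [0,0,-0.8]
    - [0,0,-0.8]
    - [0,0,-0.8]
  rotation:
    - [0,0,0]
    - [0,0,0]
    - [0,0,0]
    - [0,0,0]
    - [0,0,0]
  grip: [50,50,50,50,50]

```text
time: 24.65
eef_pos: [0.5042, 0.0647, 0.1411]
tcp_rot: [0.735, 0.678, -0.0, -0.0]
contact_force: [-0.5, -0.0, -8.4]
opening: 0.693
```

Call:
send_rows:
  translation:
    - [0,0,-0.8]
    - [0,0,-0.8]
    - [0,0,-0.8]
    - [0,0,-0.5]
    - [0,0,-0.3]
  rotation:
    - [0,0,0]
    - [0,0,0]
    - [0,0,0]
    - [0,0,0]
    - [0,0,0]
  grip: [50,50,50,50,50]

```text
time: 25.28
eef_pos: [0.5047, 0.0646, 0.237]
tcp_rot: [0.735, 0.678, 0.0, 0.0]
contact_force: [-0.1, 0.6, -7.9]
opening: 0.691
```

Call:
send_rows:
  translation:
    - [0,0,0]
    - [0,0,0]
    - [0,0,0]
    - [0,0,0]
    - [0,0,0]
  rotation:
    - [0,0,0]
    - [0,0,0]
    - [0,0,0]
    - [0,0,0]
    - [0,0,0]
  grip: [50,50,50,50,50]

```text
time: 25.9
eef_pos: [0.5049, 0.0644, 0.2361]
tcp_rot: [0.735, 0.678, -0.0, -0.0]
contact_force: [0.1, -0.4, -8.0]
opening: 0.695
```

Run:
```python
from h import *
s=ctrl.get_state(); print(s['time'],s['eef_pos'],s['contact_force'],s['opening'],abs(s['dq']).max())
si=cam('side');cv2.imwrite('pics/a10.png',cv2.resize(si['image'][60:330,160:460],(533,480)))
a,st=blob(si,[*(H+.09*ux),.1275],14,(0,0,0),(180,255,80)); h=onz(si,[a],.1275)[0]; d=h[:2]-H; print(st,np.linalg.norm(d),'bar',np.arctan2(d@ux,-d@uy))
print('tin base px expected at z=.2',proj(si,[.505,.0645,.2]))
```

```text
25.9 [0.50487955 0.06443799 0.23613627] [ 0.0958433  -0.4084411  -7.99731793] 0.6949017239369896 0.004136681763664268
[325 197   7  19 109] 0.09042478164393052 bar 1.534715911033068
tin base px expected at z=.2 [[289.56115695 191.96032156]]
```

View pics/a10.png

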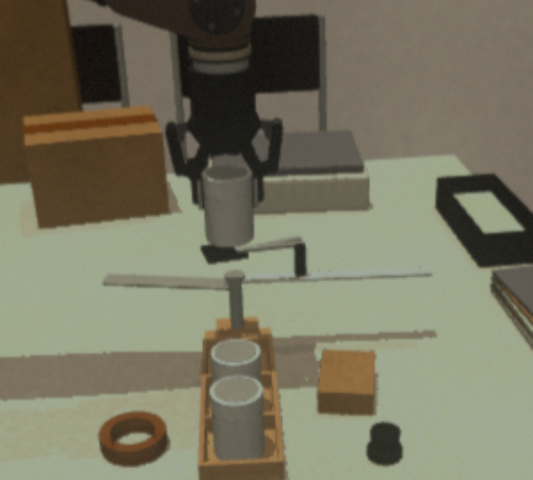

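The tin is held upright, with its base at crop px (229,240), about 0.2 m up. The other two stand in the carrier, the bar is open, and the tape, card box and loupe look unmoved. Handing in.

```bash
python3 -c "
from plant import ticket
print(ticket.sign_off())"
```

```text
the job is handed in; nothing more can be done
None
```

I opened the bar, hefted the three tins in order from the hinge end, and handed the job in at about 26 s holding the heaviest, the one from nest 1. No verdict was reported.

- **Weights:** the wrist read about 8.2 N for nest 1, 2.3 N for nest 2 and 2.0 N for nest 3. The nest 1 tin read about 8.0 N again on the final hold.
- **Held tin:** it is upright and still, with its underside about 0.2 m above the table.
- **Bar:** the last camera measurement put it at about 1.53 rad.
- **The other tins:** the last side picture shows both standing upright in their nests. I didn't measure their positions again after setting them down.
- **Other things on the table:** the tape roll, card box and loupe look unmoved in the last picture. It doesn't cover the mug and stapler, and I didn't measure the ruler or scissors.

No check failed or disagreed.

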